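Build up a scooter battery pack and reset its modules

ROBOT

A 6-joint arm with a two-finger parallel gripper is mounted at the origin on the work surface. World frame = base frame: x ahead of the robot, y to its left, z up, the work surface at z = 0. Lengths are in mm, angles in rad, forces in N, time in s.
With the tool pointing down it reaches from about 300 to 775 mm from the base axis. Payload 14.6 kg.
Tool frame: the origin (TCP) lies at the very end of the fingers, on their centre line; the grasp point (between the pads) lies 19 mm behind it; z points along the fingers, y is the line along which they close (so a half turn about z gives the same grasp; the last joint's range is limited). The gripper opens to 94 mm and grips with 3 to 60 N. Pads are 16 mm wide; open, the fingers measure 119 mm over their backs; the gripper's body (75 mm by 177 mm) begins 78 mm behind the grasp point.
Start: joints at [1.152, 0.3, 1.521, -0, 1.321, -0.067], TCP at [189.52, 516.305, 205.446] pointing down, gripper open.
Joint ranges: [-3.03, 3.03], [-0.79, 2.21], [0.23, 2.52], [-1.04, 4.18], [0, 3.07], [-2.55, 2.55]. Speed limits (rad/s): [2.22, 2.22, 2.57, 3.14, 3.14, 3.14].

INTERFACE

Orientations are given as [roll, pitch, yaw] about the fixed x, y, z axes, in that order (R = Rz(yaw) Ry(pitch) Rx(roll)).
In Python, from cell import manip, eyes, ticket gives the robot as it stands. The module is installed in compiled form; this text tells all that it offers.
- The arm moves only by the tool arm_command, never from a script. Its argument "plan" is a list of rows, each a list of 5 numbers: the opening, from -1 (shut) to 1 (fully open), then the shift along the tool's x, y, z in m, then the turn about the tool's z in rad. In form: [[jaw, dx, dy, dz, roll], ...]. A call has 1 to 20 rows; each row shifts and turns the commanded pose from where the row before left it, along the tool's axes as they then stand; what a row does not reach is not made up. A row lasts 1/8 s, in which the tool goes at most 62.5 mm and 10.7 degrees, less where a joint would pass 70% of its speed; a pose out of reach is approached as far as the arm can. A call is refused whole if a number of a shift passes 0.0625 or a number of a turn 0.188, either way. A call with a gripper value outside its range is refused whole. The fingers move at their own pace and stop on an object; "newtons" is the grip in N (left out, the last holds). Time passes only in rows, so rows that do not move let the fingers close. It gives the time, the measured TCP pose, the force, the opening and the grip force at its end, in the units of the state.
- manip.read_state(): the state, without advancing time (a new reading comes with each control period).
- eyes.camera(name): name is "scene" or "side" or "wrist"; returns a dict with "img" (384x512x3 uint8, blue, green, red), "z_map" (384x512 float32, mm along the optical axis (not along the pixel's ray), 0 where there is no reading), "fx", "fy", "cx", "cy" (pixels), "dist" ([k1, k2, p1, p2, k3] as OpenCV has them; the pictures are not rectified), "eye" and "orientation" of the camera in the world. Camera axes: x right, y down, z forward; pixel columns grow to the right and rows downward; lengths in mm; the calibration is good to about 2 mm. A picture is of the moment at which its call begins.
- ticket.sign_off(): hands the job in; it is judged then, once.
The state is a dict: "clock": time; "joints": joint angles; "qd": joint speeds; "effort": joint torques, N m; "eef_pos": TCP position; "eef_rot": TCP orientation; "wrist_force": force on the tool from outside, world axes, zero at the start; "moment": the same for the moment, N m; "finger_gap": finger opening in mm; "finger_force": force on a finger pad.
Only numpy, scipy, OpenCV 4.12 (cv2) and the standard library are available. Lean on these libraries where they do the work, as an engineer would, in place of code of your own. Each camera call takes 0.05 s, during which the arm holds its last target. There are 200 camera calls.

TASK

Stand every battery module on the bench, groove upwards, in the cradle in one row that starts at the cradle's end stop, each one pushed flush against the stop or its neighbour so that no gap is left. Only when the row is complete take the probe from its stand, slide its tip along the black groove of each module until it drops into the hidden reset hole, press the reset pin there fully down, and finally put the probe back upright in its stand with the row still closed. Leave the tools and spare parts lying about where they are.

Things in the scene. Friction and masses are not known exactly. Their poses are not given: they have to be found in the camera images.
- module1: Grey battery module, a block 140 (x) x 40 (y) x 54 (z) mm, about 0.5 kg, with smooth sides; absent (None) in some starts. All look alike and have no front or back. Origin: centre of the underside; z up. A black groove runs along x in the middle of its top: 60 mm long (x -30 to +30 mm), 12 mm wide, 8 mm deep.
- module2: Grey battery module, a block 140 (x) x 40 (y) x 54 (z) mm, about 0.5 kg, with smooth sides; absent (None) in some starts. All look alike and have no front or back. Origin: centre of the underside; z up. A black groove runs along x in the middle of its top: 60 mm long (x -30 to +30 mm), 12 mm wide, 8 mm deep.
- module3: Grey battery module, a block 140 (x) x 40 (y) x 54 (z) mm, about 0.5 kg, with smooth sides; absent (None) in some starts. All look alike and have no front or back. Origin: centre of the underside; z up. A black groove runs along x in the middle of its top: 60 mm long (x -30 to +30 mm), 12 mm wide, 8 mm deep.
- module4: Grey battery module, a block 140 (x) x 40 (y) x 54 (z) mm, about 0.5 kg, with smooth sides; absent (None) in some starts. All look alike and have no front or back. Origin: centre of the underside; z up. A black groove runs along x in the middle of its top: 60 mm long (x -30 to +30 mm), 12 mm wide, 8 mm deep.
- groove1 (a point): Middle of that module's groove, on the groove floor (46 mm above its underside); axes as the module's. The mouth of the hidden reset hole lies somewhere in the groove floor: 11 mm long (x), as wide as the groove, centred at x between -19 and +19 mm. Black in black, it differs from module to module and start to start and is found by feel.
- groove2 (a point): Middle of that module's groove, on the groove floor (46 mm above its underside); axes as the module's. The mouth of the hidden reset hole lies somewhere in the groove floor: 11 mm long (x), as wide as the groove, centred at x between -19 and +19 mm. Black in black, it differs from module to module and start to start and is found by feel.
- groove3 (a point): Middle of that module's groove, on the groove floor (46 mm above its underside); axes as the module's. The mouth of the hidden reset hole lies somewhere in the groove floor: 11 mm long (x), as wide as the groove, centred at x between -19 and +19 mm. Black in black, it differs from module to module and start to start and is found by feel.
- groove4 (a point): Middle of that module's groove, on the groove floor (46 mm above its underside); axes as the module's. The mouth of the hidden reset hole lies somewhere in the groove floor: 11 mm long (x), as wide as the groove, centred at x between -19 and +19 mm. Black in black, it differs from module to module and start to start and is found by feel.
- pin1 (a joint): Reset pin at the bottom of the hole of module 1, value in m: 0 = up (its top 5 mm below the groove floor), 0.005 = fully down (10 mm below the groove floor). About 5 N pushes it down and it stays where it is left. None if the module is absent.
- pin2 (a joint): Reset pin at the bottom of the hole of module 2, value in m: 0 = up (its top 5 mm below the groove floor), 0.005 = fully down (10 mm below the groove floor). About 5 N pushes it down and it stays where it is left. None if the module is absent.
- pin3 (a joint): Reset pin at the bottom of the hole of module 3, value in m: 0 = up (its top 5 mm below the groove floor), 0.005 = fully down (10 mm below the groove floor). About 5 N pushes it down and it stays where it is left. None if the module is absent.
- pin4 (a joint): Reset pin at the bottom of the hole of module 4, value in m: 0 = up (its top 5 mm below the groove floor), 0.005 = fully down (10 mm below the groove floor). About 5 N pushes it down and it stays where it is left. None if the module is absent.
- cradle: Fixed grey steel cradle for up to four modules. Origin: on the bench under its middle; z up. Flat bed, its top 6 mm above the bench, from the open end at y = -125 mm to the end stop at +y. Modules stand in a row along y, their long sides along the cradle's x, either way round. Two rails along y, 14 mm above the bench, inner faces at x = +-75 mm: 5 mm of play each side.
- stop_face (a point): End stop: upright plate across the cradle's +y end, 50 mm high above the bench. This point is the foot of its inner face, at mid-width and the bed's height, at y = +95 mm of the cradle, so that the modules' centres end at cradle y = +75, +35, -5 and -45 mm. Axes as the cradle's.
- probe: Reset probe, 140 mm long, 90 g, standing tip down in its stand. Origin: the tip; z points up to the handle. Steel rod of 6 mm diameter with a blunt tip from 0 to 70 mm, square flange 30 x 30 mm from 70 to 75 mm, black square handle 20 x 20 mm (sides along its x and y) from 75 to 140 mm.
- probe_tip (a point): The probe's tip (same point as the probe's origin).
- stand: Fixed grey stand for the probe: pillar 38 x 38 mm, 88 mm high, on a foot 56 x 56 x 10 mm; a square upright hole 14 x 14 mm, 78 mm deep, in the middle of its top. Origin: on the bench under the pillar's middle; z up. The probe's flange rests on the pillar's top, its tip then 18 mm above the bench.
- screwdriver: Bystander: screwdriver lying on the bench; leave it.
- hammer: Bystander: hammer lying on the bench; leave it.
- bearing: Bystander: steel ball-bearing ring 42 mm across, 12 mm high; leave it.
- nut: Bystander: steel hexagon nut 24 mm across, 11 mm high; leave it.
- spray: Bystander: white spray can 54 mm across, 160 mm high; leave it.
- spacer: Bystander: flat aluminium ring 60 mm across, 6 mm high; leave it.
- spanner: Bystander: open-ended spanner lying on the bench; leave it.
There are look-alikes about, which are no part of the job. Leave any purple or yellow look-alike of the module3 alone.

How it is judged (in metres and radians):
On the way, in this order (a step that is already met when the one before it is completed fails the run):
1. every module stands in the cradle in one closed row against the end stop, let go (x of module1 in the frame of cradle between -0.0085 and 0.0085 m and z of module1 in the frame of cradle between 0.002 and 0.01 m and angle between the y axis of each of module1, module2, module3, module4 and the y axis of cradle, either way round below 0.06 rad and angle between each of module1, module2, module3, module4's own z axis and vertical below 0.06 rad and x of module2 in the frame of cradle between -0.0085 and 0.0085 m and z of module2 in the frame of cradle between 0.002 and 0.01 m and x of module3 in the frame of cradle between -0.0085 and 0.0085 m and z of module3 in the frame of cradle between 0.002 and 0.01 m and x of module4 in the frame of cradle between -0.0085 and 0.0085 m and z of module4 in the frame of cradle between 0.002 and 0.01 m and (y of module1 in the frame of cradle between 0.0725 and 0.077 m or (y of module1 in the frame of cradle between 0.031 and 0.037 m and (y of module2 in the frame of cradle between 0.0725 and 0.077 m or y of module3 in the frame of cradle between 0.0725 and 0.077 m or y of module4 in the frame of cradle between 0.0725 and 0.077 m)) or (y of module1 in the frame of cradle between -0.0105 and -0.003 m and (y of module2 in the frame of cradle between 0.031 and 0.037 m or y of module3 in the frame of cradle between 0.031 and 0.037 m or y of module4 in the frame of cradle between 0.031 and 0.037 m)) or (y of module1 in the frame of cradle between -0.052 and -0.043 m and (y of module2 in the frame of cradle between -0.0105 and -0.003 m or y of module3 in the frame of cradle between -0.0105 and -0.003 m or y of module4 in the frame of cradle between -0.0105 and -0.003 m))) and (y of module2 in the frame of cradle between 0.0725 and 0.077 m or (y of module2 in the frame of cradle between 0.031 and 0.037 m and (y of module1 in the frame of cradle between 0.0725 and 0.077 m or y of module3 in the frame of cradle between 0.0725 and 0.077 m or y of module4 in the frame of cradle between 0.0725 and 0.077 m)) or (y of module2 in the frame of cradle between -0.0105 and -0.003 m and (y of module1 in the frame of cradle between 0.031 and 0.037 m or y of module3 in the frame of cradle between 0.031 and 0.037 m or y of module4 in the frame of cradle between 0.031 and 0.037 m)) or (y of module2 in the frame of cradle between -0.052 and -0.043 m and (y of module1 in the frame of cradle between -0.0105 and -0.003 m or y of module3 in the frame of cradle between -0.0105 and -0.003 m or y of module4 in the frame of cradle between -0.0105 and -0.003 m))) and (y of module3 in the frame of cradle between 0.0725 and 0.077 m or (y of module3 in the frame of cradle between 0.031 and 0.037 m and (y of module1 in the frame of cradle between 0.0725 and 0.077 m or y of module2 in the frame of cradle between 0.0725 and 0.077 m or y of module4 in the frame of cradle between 0.0725 and 0.077 m)) or (y of module3 in the frame of cradle between -0.0105 and -0.003 m and (y of module1 in the frame of cradle between 0.031 and 0.037 m or y of module2 in the frame of cradle between 0.031 and 0.037 m or y of module4 in the frame of cradle between 0.031 and 0.037 m)) or (y of module3 in the frame of cradle between -0.052 and -0.043 m and (y of module1 in the frame of cradle between -0.0105 and -0.003 m or y of module2 in the frame of cradle between -0.0105 and -0.003 m or y of module4 in the frame of cradle between -0.0105 and -0.003 m))) and (y of module4 in the frame of cradle between 0.0725 and 0.077 m or (y of module4 in the frame of cradle between 0.031 and 0.037 m and (y of module1 in the frame of cradle between 0.0725 and 0.077 m or y of module2 in the frame of cradle between 0.0725 and 0.077 m or y of module3 in the frame of cradle between 0.0725 and 0.077 m)) or (y of module4 in the frame of cradle between -0.0105 and -0.003 m and (y of module1 in the frame of cradle between 0.031 and 0.037 m or y of module2 in the frame of cradle between 0.031 and 0.037 m or y of module3 in the frame of cradle between 0.031 and 0.037 m)) or (y of module4 in the frame of cradle between -0.052 and -0.043 m and (y of module1 in the frame of cradle between -0.0105 and -0.003 m or y of module2 in the frame of cradle between -0.0105 and -0.003 m or y of module3 in the frame of cradle between -0.0105 and -0.003 m))) and contact force between each of module1, module2, module3, module4 and the fingers below 0.5 N), for 0.2 s.
2. the reset pins of all modules are pressed down (value of joint each of pin1, pin2, pin3, pin4 above 0.0035 m), for 0.2 s.
At the end, for the whole second after the job is handed in: All modules upright and square (3.4 degrees) on the cradle bed in one row from the stop, gaps adding to at most 2.5, 4, 5.5, 7 mm at the 1st to 4th; every reset pin at least 3.5 of 5 mm down; probe upright in its stand, flange on the pillar; all let go and at rest (all of step 1 and all of step 2 and linear speed of each of module1, module2, module3, module4, probe below 0.02 m/s and horizontal distance between probe and stand below 0.009 m and height (world z) of probe between 0.012 and 0.024 m and angle between probe's own z axis and vertical below 0.12 rad and contact force between probe and the fingers below 0.5 N); the robot touches nothing.
It fails at once if a tool or spare part lying about is knocked away (more than 30 mm) (distance of any of screwdriver, hammer, bearing, nut, spray, spacer, spanner from where it was at the start of the episode above 0.03 m).
Of module1, module2, module3, module4 only 3 to 4 are there at a start; the rules pass over those that are not, and their reading is None.
At some moment in a run one of module1, module2, module3, module4 may be knocked a few centimetres aside while the robot is not near it.
It also fails if it takes over 210 s, if anything falls off the work surface, if the arm or the gripper's body presses on something with over 40 N, if the wrist force passes 120 N, or if a joint passes its speed limit or range.

## Working session

There is one attempt and no reset: what is moved stays moved. The work goes in short steps, Python scripts to look and compute and a tool call to move; the robot and the scene stay as the last step left them, time stands still between calls to the robot, and variables do not carry over. Pictures are saved under pics/ and viewed, at most 14 in all, crops included, and the job is handed in when it is done.

Besides the shell and the picture viewer there is one more tool, called after "Call:" by a JSON object that holds its "api" and its "payload". arm_command: Moves the arm, as the interface text tells. Its arguments: {"type":"object","properties":{"plan":{"type":"array"},"newtons":{"type":"number"}},"required":["plan"]}

```bash
mkdir -p pics
cat > h.py <<'E'
import numpy as np, cv2
from scipy.spatial.transform import Rotation as R
from cell import manip, eyes, ticket
def cam(n):
    c=eyes.camera(n); c['K']=np.array([[c['fx'],0,c['cx']],[0,c['fy'],c['cy']],[0,0,1.]]); 
    o=np.array(c['orientation'],float); c['R']=o if o.shape==(3,3) else R.from_euler('xyz',o).as_matrix(); return c
def rays(c,px):
    p=cv2.undistortPoints(np.array(px,float).reshape(-1,1,2),c['K'],np.array(c['dist'],float))[:,0]
    return np.c_[p,np.ones(len(p))]
def plane(c,px,z):
    d=rays(c,px)@c['R'].T; e=np.array(c['eye'],float); return e+d*((z-e[2])/d[:,2])[:,None]
def cloud(c):
    v,u=np.mgrid[0:384,0:512]; r=rays(c,np.c_[u.ravel(),v.ravel()])
    z=c['z_map'].ravel()[:,None]; P=(r*z)@c['R'].T+np.array(c['eye']); P[z[:,0]==0]=np.nan; return P.reshape(384,512,3)
E
python3 - <<'E'
from h import *
for n in ['scene','side']:
    c=cam(n); cv2.imwrite(f'pics/{n}.png',cv2.resize(c['img'],None,fx=1.5,fy=1.5)); print(n,c['eye'],c['orientation'],c['fx'])
    np.savez(n,img=c['img'],z=c['z_map'])
print(manip.read_state())
E
```

```text
scene [1474.12731675  -63.66740982  916.28754522] [-2.29865936  0.0106625   1.53383866] 480.70634494582856
side [  406.1118385  -1051.59452137  1081.42016956] [-2.35858759 -0.01523991 -0.11304176] 497.8442717160694
{'clock': 0.1, 'joints': array([ 1.15241270e+00,  3.00446440e-01,  1.52150884e+00,  2.01033113e-05,
        1.32070135e+00, -6.66097899e-02]), 'qd': array([-0.00032815, -0.00098923, -0.00057571,  0.00045215, -0.00049224,
        0.00043415]), 'effort': array([ 1.11039622e-03, -5.32645833e+01, -3.53288198e+01,  7.09676463e-02,
        2.34395906e-02, -7.46729347e-05]), 'eef_pos': array([189.41817784, 516.10576841, 204.93041752]), 'eef_rot': array([-3.14053233e+00, -9.02482535e-05,  2.78981378e+00]), 'wrist_force': array([-0.36106271,  0.12788135, -0.3374044 ]), 'moment': array([0.00462667, 0.03536759, 0.05725662]), 'finger_force': 0.0, 'finger_gap': 94.16571496405578}
```

View pics/scene.png

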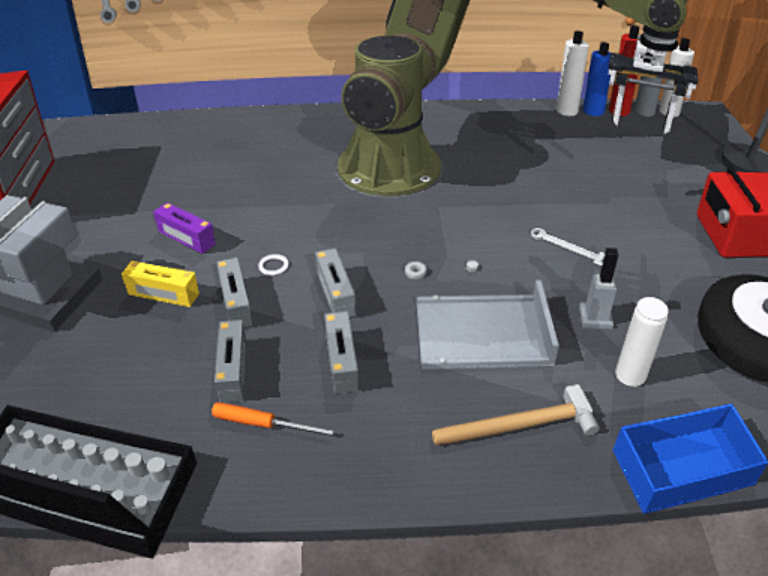

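View pics/side.png

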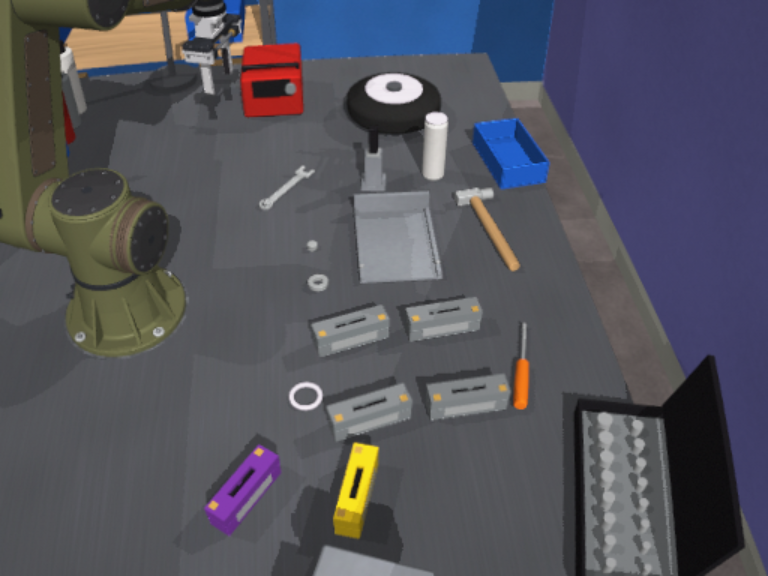

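Both views show four grey modules, all standing groove up. In the scene picture they are at about (232,288), (228,358), (334,280) and (341,350). The purple block (185,227) and the yellow block (160,283) are the look-alikes. The cradle is at (487,330) with its stop to the right (+y), the probe in its stand at (602,285), and the spray can at (642,342).

```bash
cat >> h.py <<'E'
def blobs(c,P,lo,hi,amin=60,box=(250,800,-600,450)):
    m=((P[...,2]>lo)&(P[...,2]<hi)&(P[...,0]>box[0])&(P[...,0]<box[1])&(P[...,1]>box[2])&(P[...,1]<box[3])).astype(np.uint8)
    n,l,s,_=cv2.connectedComponentsWithStats(m)
    for i in range(1,n):
        if s[i,4]<amin: continue
        q=P[l==i]; r=cv2.minAreaRect(q[:,:2].astype(np.float32)); hsv=cv2.cvtColor(c['img'],cv2.COLOR_BGR2HSV)[l==i].mean(0)
        print('px',s[i,:5],'ctr',np.round(r[0],1),'size',np.round(r[1],1),'ang',round(r[2],1),'z',round(np.median(q[:,2]),1),'hsv',hsv.astype(int))
E
python3 - <<'E'
from h import *
for n in ['scene','side']:
    c=cam(n); P=cloud(c)
    print(n,'mod tops'); blobs(c,P,47,62)
    print('stop top/ rails'); blobs(c,P,40,54,40,(400,750,0,300)); 
    print('bed'); blobs(c,P,3,10,1000,(350,750,-150,300))
    print('high'); blobs(c,P,80,95,10,(350,750,100,450)); blobs(c,P,120,170,10,(350,750,100,450))
    print('low'); blobs(c,P,4,20,20)
E
```

```text
scene mod tops
px [108 143  34  15 230] ctr [ 266.3 -429.2] size [110.9  44.3] ang 54.4 z 54.3 hsv [133 170 186]
px [210 166  26  35 471] ctr [ 449.3 -123.8] size [145.1  41.3] ang 15.1 z 53.1 hsv [ 94  27 168]
px [145 172  21  37 456] ctr [ 467.8 -311.9] size [148.7  41.1] ang 15.3 z 53.5 hsv [ 94  28 171]
px [ 81 174  49  19 495] ctr [ 435.5 -460.4] size [144.8  47.1] ang 72.3 z 53.4 hsv [ 27 183 236]
px [357 187  16  45 176] ctr [569.4 251.7] size [ 12.1 167.5] ang 89.5 z 49.8 hsv [106  24 181]
px [393 191  16  14  66] ctr [545.9 349.1] size [52.  27.2] ang 37.4 z 54.2 hsv [106  24 129]
px [216 208  22  43 593] ctr [ 627.2 -111.5] size [143.3  40.1] ang 6.6 z 53.4 hsv [ 94  28 164]
px [143 213  19  44 630] ctr [ 639.5 -296.7] size [146.1  39.8] ang 3.7 z 54.1 hsv [ 95  31 151]
px [414 233  22  13  98] ctr [697.4 378.4] size [55.2 27.8] ang 62.6 z 54.1 hsv [ 63   2 202]
stop top/ rails
px [356 187  17  47 231] ctr [569.4 251.7] size [ 12.4 169.2] ang 89.4 z 49.1 hsv [107  24 169]
bed
px [ 277  199   88   41 2813] ctr [561.  137.5] size [222.9 152.3] ang 88.4 z 6.0 hsv [107  23 180]
[... 4431 characters left out ...]
 14.4 hsv [ 13 199 180]
px [193 256  22  17  83] ctr [ 363.8 -258.3] size [57.5 45. ] ang 27.2 z 5.7 hsv [145   9 223]
px [286 268  52  11 178] ctr [ 640.7 -317.7] size [138.8   7.8] ang 4.0 z 11.9 hsv [ 94   7 143]
px [221 275  53  19 179] ctr [ 471.6 -331.5] size [138.9  18.8] ang 9.0 z 12.1 hsv [ 95   8 137]
px [161 312  27  32  97] ctr [ 282.1 -443.4] size [101.6   5.5] ang 51.9 z 13.6 hsv [129  70 133]
px [383 320   3  46  71] ctr [ 778.2 -539.6] size [124.2   3.1] ang 75.8 z 13.0 hsv [120  26  17]
px [390 334  10  32 161] ctr [ 796.6 -562.4] size [81.1 22.1] ang 75.4 z 16.9 hsv [102  10 115]
px [223 353  18   6  44] ctr [ 413.4 -528.1] size [ 7.3 39.9] ang 79.0 z 11.7 hsv [ 24 214 138]
```

Call:
{"api": "arm_command", "payload": {"plan": [[1, -0.027, -0.0295, -0.004, 0], [1, -0.027, -0.0295, -0.004, 0], [1, -0.027, -0.0295, -0.004, 0], [1, -0.027, -0.0295, -0.004, 0], [1, -0.027, -0.0295, -0.004, 0], [1, -0.027, -0.0295, -0.004, 0], [1, -0.027, -0.0295, -0.004, 0], [1, -0.027, -0.0295, -0.004, 0], [1, -0.027, -0.0295, -0.004, 0], [1, -0.027, -0.0295, -0.004, 0], [1, -0.027, -0.0295, -0.004, 0], [1, -0.027, -0.0295, -0.004, 0], [1, -0.027, -0.0295, -0.004, 0], [1, -0.027, -0.0295, -0.004, 0], [1, 0, 0, 0, 0.186], [1, 0, 0, 0, 0.186], [1, 0, 0, 0, 0.186], [1, 0, 0, 0, 0.186], [1, 0, 0, 0, 0.186], [1, 0, 0, 0, 0.186]]}}

```text
clock: 2.7
eef_pos: [402.0, -1.6, 261.4]
eef_rot: [-3.141, 0.0, 1.668]
wrist_force: [-0.4, 0.0, -0.7]
finger_gap: 93.7
finger_force: 0.0
```

Call:
{"api": "arm_command", "payload": {"plan": [[1, 0, 0, 0, 0.186], [1, 0, 0, 0, 0.186], [1, 0, 0, 0, 0.186], [1, 0, 0, 0, 0.186], [1, 0, 0, 0, 0.186], [1, 0, 0, 0, 0.186], [1, 0, 0, 0, 0.186], [1, 0, 0, 0, 0.186], [1, 0, 0, 0, 0.186], [1, 0, 0, 0, 0]]}}

```text
clock: 3.95
eef_pos: [402.0, -1.7, 261.4]
eef_rot: [-3.142, 0.0, 0.001]
wrist_force: [0.3, 0.0, 0.5]
finger_gap: 94.3
finger_force: 0.0
```

Call:
{"api": "arm_command", "payload": {"plan": [[1, 0.045, -0.04, -0.02, 0], [1, 0.045, -0.04, -0.02, 0], [1, 0.045, -0.04, -0.02, 0], [1, 0, 0, 0, 0], [1, 0, 0, 0, 0]]}}

```text
clock: 4.58
eef_pos: [534.7, 116.3, 319.9]
eef_rot: [3.141, 0.001, 0.003]
wrist_force: [0.2, -0.7, -0.2]
finger_gap: 94.0
finger_force: 0.0
```

Run:
```python
from h import *
c=cam('wrist'); P=cloud(c); print(c['eye'],c['orientation'],manip.read_state()['eef_pos'])
cv2.imwrite('pics/w1.png',c['img'])
blobs(c,P,40,56,40); blobs(c,P,3,9,500); blobs(c,P,10.5,18,100); blobs(c,P,80,95,40)
```

```text
[610.06737572 115.61470497 499.78376008] [ 2.87912349e+00 -3.96740399e-04 -1.56838171e+00] [534.42705918 115.94930123 320.22748889]
px [ 53  26  22  41 242] ctr [680.6 367. ] size [20.3 52.5] ang 76.2 z 47.5 hsv [ 30  10 174]
px [ 404   33   36  110 3295] ctr [ 627.5 -111.2] size [140.9  43. ] ang 6.6 z 54.3 hsv [ 84  17 134]
px [ 147   66   15  126 1193] ctr [568.9 251.4] size [ 11.7 168.9] ang 88.7 z 50.4 hsv [ 99  15 174]
px [ 67 138  30  32 198] ctr [546.4 348.5] size [53.6 25.9] ang 36.2 z 47.9 hsv [100  14 119]
px [ 395  165   41   97 2604] ctr [ 449.2 -123.2] size [141.7  42. ] ang 15.2 z 54.3 hsv [ 86  15 143]
px [  163    76   154   106 15297] ctr [566.2 136.7] size [221.9 151.1] ang 88.8 z 6.8 hsv [100  15 186]
px [ 61 233  50  40 531] ctr [359.5 395.8] size [85.5 39.8] ang 49.2 z 7.4 hsv [ 66   5 206]
px [395  41   5  66 145] ctr [648.2 -88.4] size [90.2  2.5] ang 6.1 z 14.7 hsv [76 10 71]
px [ 161   69  158   32 1118] ctr [645.6 137.8] size [ 42.1 222.8] ang 7.9 z 14.8 hsv [ 99  15 184]
px [ 162  106  150   83 1047] ctr [498.1 159.4] size [249.2 103.3] ang 62.7 z 14.7 hsv [ 99  15 171]
px [ 75 130  36  40 305] ctr [539.2 358.2] size [55.4 55.9] ang 82.9 z 11.3 hsv [101  15 160]
px [501 156  11  82 226] ctr [ 463.5 -292.8] size [139.4  13.7] ang 9.6 z 13.9 hsv [72 11 79]
px [387 161  25  54 110] ctr [482.7 -98. ] size [33.4 86.3] ang 79.4 z 14.4 hsv [78 11 82]
px [292 228  27  24 375] ctr [394.5  32.8] size [40.5 41. ] ang 37.6 z 12.4 hsv [ 67   6 195]
px [227 238  15  13 119] ctr [386.9 146.5] size [20.5 21. ] ang 60.5 z 11.5 hsv [ 68   5 209]
px [ 34  19  24  46 297] ctr [681.9 368.2] size [23.3 53.3] ang 79.6 z 87.9 hsv [ 30  10 170]
px [ 52 142  31  33 568] ctr [538.8 358.4] size [38.3 38.5] ang 82.2 z 89.3 hsv [ 86  11 163]
```

View pics/w1.png

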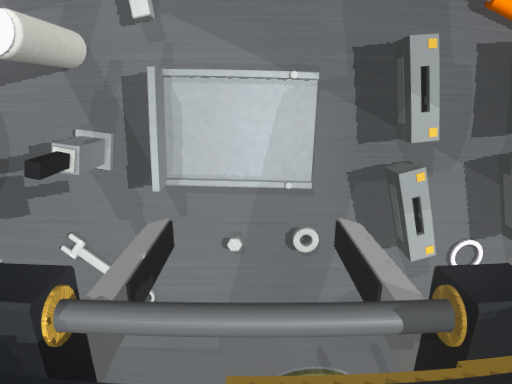

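The wrist view shows the cradle bed (col 163–317, row 76–182) with the stop plate at its left end (col 153), and modules C (425,88) and A (416,210), both clear for grasping. The cradle origin is about (566.5, 151), yaw −0.02. The stand is at (539, 358), yaw −0.136. I pick C first.

Call:
{"api": "arm_command", "payload": {"plan": [[1, 0.0186, 0.0455, 0.03, 0], [1, 0.0186, 0.0455, 0.03, 0], [1, 0.0186, 0.0455, 0.03, 0], [1, 0.0186, 0.0455, 0.03, 0], [1, 0.0186, 0.0455, 0.03, 0], [1, 0, 0, 0, -0.11], [1, 0, 0, 0.035, 0], [1, 0, 0, 0.035, 0], [1, 0, 0, 0.035, 0], [1, 0, 0, 0.03, 0], [1, 0, 0, 0.02, 0], [0, 0, 0, 0, 0], [-0.5, 0, 0, 0, 0], [-0.5, 0, 0, 0, 0], [-0.5, 0, 0, 0, 0], [-0.5, 0, 0, 0, 0]], "newtons": 40}}

```text
clock: 6.62
eef_pos: [628.1, -111.0, 15.8]
eef_rot: [3.141, -0.0, 0.11]
wrist_force: [0.1, -0.8, -0.7]
finger_gap: 47.5
finger_force: 0.0
```

Call:
{"api": "arm_command", "payload": {"plan": [[-0.5, 0, 0, 0, 0], [-0.5, 0, 0, 0, 0], [-0.5, 0, 0, 0, 0], [-0.5, 0, 0, -0.02, 0], [-0.5, 0, 0, -0.03, 0.131], [-0.5, 0, 0, -0.03, 0], [-0.5, -0.009, -0.0389, 0, 0], [-0.5, -0.009, -0.0389, 0, 0], [-0.5, -0.009, -0.0389, 0, 0], [-0.5, -0.009, -0.0389, 0, 0], [-0.5, -0.008, -0.0389, 0, 0], [-0.5, -0.008, -0.0389, 0, 0], [-0.5, -0.008, -0.0389, 0, 0], [-0.5, -0.007, -0.0389, 0, 0], [-0.5, 0, 0, 0.03, 0], [-0.5, 0, 0, 0.03, 0]]}}

```text
clock: 8.62
eef_pos: [567.7, 202.1, 35.9]
eef_rot: [-3.141, -0.001, -0.02]
wrist_force: [0.1, -0.1, -4.7]
finger_gap: 40.1
finger_force: 40.0
```

Call:
{"api": "arm_command", "payload": {"plan": [[-0.5, 0, 0, 0.009, 0], [-0.5, 0, 0, 0.0045, 0], [-0.5, 0, 0, 0, 0], [0.12, 0, 0, 0, 0], [0.12, 0, 0, 0, 0], [0.12, 0, 0, 0, 0], [0.12, 0, 0, -0.03, 0], [0.12, 0, 0, -0.05, 0], [1, -0.01, 0.03, -0.04, 0], [1, -0.01, 0.03, -0.04, 0], [1, -0.01, 0.03, -0.04, 0], [1, -0.01, 0.03, -0.04, 0], [1, -0.01, 0.03, -0.04, 0], [1, 0, 0, 0, 0], [1, 0, 0, 0, 0]]}}

```text
clock: 10.5
eef_pos: [514.4, 52.9, 301.3]
eef_rot: [-3.142, 0.001, -0.021]
wrist_force: [0.9, -0.2, -0.5]
finger_gap: 93.9
finger_force: 0.0
```

```bash
cat >> h.py <<'E'
def look():
    c=cam('wrist'); P=cloud(c); s=manip.read_state(); print(np.round(s['eef_pos'],1),np.round(s['eef_rot'],3)); blobs(c,P,50,67,200); return c,P
E
python3 - <<'E'
from h import *
look()
E
```

```text
[514.3  53.1 300.9] [ 3.142e+00  2.000e-03 -2.100e-02]
px [501   6  11 110 943] ctr [ 638.7 -281.3] size [139.7  14.6] ang 5.7 z 54.4 hsv [ 88  11 142]
px [  0  17  15  42 324] ctr [681.8 366.2] size [21.7 51.7] ang 80.8 z 58.2 hsv [ 30  10 174]
px [ 90  54  21 130 788] ctr [569.2 251.3] size [ 11.7 167.1] ang 88.6 z 50.9 hsv [ 99  16 182]
px [ 116   63   41  113 3683] ctr [567.8 200.3] size [ 41.9 140.3] ang 88.7 z 60.5 hsv [ 84  19 163]
px [  8 132  35  33 283] ctr [546.5 347.7] size [54.4 27.5] ang 36.6 z 59.1 hsv [ 99  14 119]
px [ 492  139   20   97 1272] ctr [ 464.7 -301.7] size [142.1  27.7] ang 12.1 z 54.5 hsv [ 85  11 158]
px [ 359  151   47  100 2538] ctr [ 449.6 -123.3] size [141.   41.3] ang 14.9 z 54.7 hsv [ 83  21 166]
```

Call:
{"api": "arm_command", "payload": {"plan": [[1, -0.0153, 0.0445, 0.035, 0], [1, -0.0153, 0.0445, 0.035, 0], [1, -0.0153, 0.0445, 0.035, 0], [1, -0.0153, 0.0445, 0.035, 0], [1, 0, 0, 0, -0.141], [1, 0, 0, 0, -0.141], [1, 0, 0, 0.035, 0], [1, 0, 0, 0.035, 0], [1, 0, 0, 0.035, 0], [0.5, 0, 0, 0.025, 0], [0.2, 0, 0, 0.015, 0], [-0.2, 0, 0, 0, 0], [-0.5, 0, 0, 0, 0], [-0.5, 0, 0, 0, 0], [-0.5, 0, 0, 0, 0], [-0.5, 0, 0, 0, 0]]}}

```text
clock: 12.55
eef_pos: [449.7, -123.9, 17.7]
eef_rot: [3.141, -0.001, 0.261]
wrist_force: [-1.7, 3.0, 6.5]
finger_gap: 39.9
finger_force: 40.0
```

Call:
{"api": "arm_command", "payload": {"plan": [[-0.5, 0, 0, -0.02, 0], [-0.5, 0, 0, -0.03, 0.141], [-0.5, 0, 0, -0.03, 0.141], [-0.5, 0.0185, -0.0437, 0, 0], [-0.5, 0.0185, -0.0437, 0, 0], [-0.5, 0.0185, -0.0437, 0, 0], [-0.5, 0.0185, -0.0437, 0, 0], [-0.5, 0.0185, -0.0437, 0, 0], [-0.5, 0.0185, -0.0437, 0, 0], [-0.5, 0, 0, 0.02, 0], [-0.5, 0, 0, 0.02, 0], [-0.5, 0, 0, 0, 0]]}}

```text
clock: 14.05
eef_pos: [564.8, 135.6, 55.3]
eef_rot: [3.141, 0.004, -0.021]
wrist_force: [-0.3, -0.3, -5.1]
finger_gap: 39.8
finger_force: 40.0
```

Call:
{"api": "arm_command", "payload": {"plan": [[-0.5, 0.0015, 0, 0.018, 0], [-0.5, 0, 0, 0.01, 0], [-0.5, 0, 0, 0.004, 0], [-0.5, 0, 0, 0, 0], [0.12, 0, 0, 0, 0], [0.12, 0, 0, 0, 0], [0.12, 0, 0, 0, 0], [0.12, 0, 0, -0.03, 0], [0.12, 0, 0, -0.05, 0], [1, 0, 0.055, -0.04, 0], [1, 0, 0.055, -0.04, 0], [1, 0, 0.055, -0.04, 0], [1, 0, 0.055, -0.04, 0], [1, 0, 0.055, -0.04, 0], [1, 0, 0, 0, 0], [1, 0, 0, 0, 0]]}}

```text
clock: 16.05
eef_pos: [562.0, -116.4, 288.1]
eef_rot: [-3.141, 0.001, -0.021]
wrist_force: [0.7, 0.5, -0.4]
finger_gap: 93.8
finger_force: 0.0
```

Run:
```python
from h import *
look()
```

```text
[ 562.  -115.9  287.8] [-3.141e+00  2.000e-03 -2.000e-02]
px [ 382   35   34  118 3411] ctr [ 639.8 -297.9] size [140.8  41.5] ang 3.9 z 54.8 hsv [ 81  19 170]
px [  36  107   48  108 3518] ctr [567.4 134.4] size [ 42.6 140.7] ang 88.9 z 60.4 hsv [ 84  18 162]
px [   0  110   40  105 3035] ctr [567.9 200.1] size [ 43.1 140.3] ang 88.8 z 60.3 hsv [ 82  18 151]
px [ 375  175   46   98 2453] ctr [ 467.3 -312.4] size [140.6  41.8] ang 15.3 z 54.6 hsv [ 82  19 180]
px [ 447  220   65   43 1444] ctr [ 439.1 -443.1] size [106.3  41.5] ang 71.4 z 54.6 hsv [ 29 251 248]
```

Call:
{"api": "arm_command", "payload": {"plan": [[1, 0.0204, 0.0451, 0.035, 0], [1, 0.0204, 0.0451, 0.035, 0], [1, 0.0204, 0.0451, 0.035, 0], [1, 0.0204, 0.0451, 0.035, 0], [1, 0, 0, 0, -0.088], [1, 0, 0, 0.035, 0], [1, 0, 0, 0.035, 0], [1, 0, 0, 0.035, 0], [0.5, 0, 0, 0.018, 0], [0.2, 0, 0, 0.008, 0], [-0.2, 0, 0, 0, 0], [-0.5, 0, 0, 0, 0], [-0.5, 0, 0, 0, 0], [-0.5, 0, 0, 0, 0], [-0.5, 0, 0, 0, 0]]}}

```text
clock: 17.98
eef_pos: [640.2, -298.7, 18.7]
eef_rot: [-3.141, -0.001, 0.067]
wrist_force: [-1.8, 4.5, 6.2]
finger_gap: 39.8
finger_force: 40.0
```

Call:
{"api": "arm_command", "payload": {"plan": [[-0.5, 0, 0, -0.02, 0], [-0.5, 0, 0, -0.03, 0.088], [-0.5, 0, 0, -0.03, 0], [-0.5, -0.0104, -0.046, 0, 0], [-0.5, -0.0104, -0.046, 0, 0], [-0.5, -0.0104, -0.046, 0, 0], [-0.5, -0.0104, -0.046, 0, 0], [-0.5, -0.0104, -0.046, 0, 0], [-0.5, -0.0104, -0.046, 0, 0], [-0.5, -0.0104, -0.046, 0, 0], [-0.5, -0.0104, -0.046, 0, 0], [-0.5, 0, 0, 0.02, 0], [-0.5, 0, 0, 0.02, 0], [-0.5, 0, 0, 0, 0]]}}

```text
clock: 19.73
eef_pos: [563.8, 70.5, 57.2]
eef_rot: [3.141, 0.002, -0.021]
wrist_force: [0.9, -0.8, -5.9]
finger_gap: 39.2
finger_force: 40.0
```

Call:
{"api": "arm_command", "payload": {"plan": [[-0.5, 0.001, 0, 0.018, 0], [-0.5, 0, 0, 0.01, 0], [-0.5, 0, 0, 0.0045, 0], [-0.5, 0, 0, 0, 0], [0.12, 0, 0, 0, 0], [0.12, 0, 0, 0, 0], [0.12, 0, 0, 0, 0], [0.12, 0, 0, -0.04, 0], [0.12, 0, 0, -0.06, 0], [1, 0, 0.035, 0, 0], [1, 0, 0.035, 0, 0], [1, 0, 0, 0, -0.177], [1, 0, 0, 0, -0.177], [1, 0, 0, 0, -0.177], [1, 0, 0, 0, -0.177], [1, 0, 0, 0, -0.177], [1, 0, 0, 0, -0.177], [1, 0, 0, 0, -0.177], [1, 0, 0, 0, -0.177]]}}

```text
clock: 22.1
eef_pos: [564.2, 0.7, 125.6]
eef_rot: [3.141, -0.0, 1.401]
wrist_force: [0.1, -0.5, 0.3]
finger_gap: 93.9
finger_force: 0.0
```

Call:
{"api": "arm_command", "payload": {"plan": [[1, 0, 0, 0.03, -0.149], [1, 0, 0, 0.03, 0], [1, 0, 0, 0.025, 0], [1, 0, 0, 0.017, 0], [1, 0.02, 0.001, 0, 0], [1, 0.015, 0.001, 0, 0], [1, 0.008, 0, 0, 0], [1, 0.008, 0, 0, 0], [1, 0.008, 0, 0, 0], [1, 0.008, 0, 0, 0], [1, 0.008, 0, 0, 0], [1, 0.008, 0, 0, 0], [1, 0.008, 0, 0, 0], [1, 0.008, 0, 0, 0], [1, 0.006, 0, 0, 0]]}}

```text
clock: 23.98
eef_pos: [569.5, 104.8, 24.5]
eef_rot: [3.14, 0.002, 1.544]
wrist_force: [-0.1, -12.9, 5.1]
finger_gap: 94.1
finger_force: 6.4
```

Call:
{"api": "arm_command", "payload": {"plan": [[1, 0.003, 0, 0, 0], [1, 0.003, 0, 0, 0], [1, 0.002, 0, 0, 0], [1, 0.002, 0, 0, 0]]}}

```text
clock: 24.48
eef_pos: [569.9, 114.6, 24.5]
eef_rot: [3.14, 0.002, 1.544]
wrist_force: [-0.6, -13.3, 4.4]
finger_gap: 94.1
finger_force: 6.4
```

Call:
{"api": "arm_command", "payload": {"plan": [[1, 0.0015, 0, 0, 0], [1, 0.0015, 0, 0, 0], [1, 0.0015, 0, 0, 0], [1, 0.0015, 0, 0, 0]]}}

```text
clock: 24.98
eef_pos: [570.3, 118.0, 24.6]
eef_rot: [3.14, 0.006, 1.545]
wrist_force: [2.4, -39.1, 7.5]
finger_gap: 94.3
finger_force: 19.3
```

Call:
{"api": "arm_command", "payload": {"plan": [[1, -0.01, 0, 0, 0], [1, -0.03, 0, 0, 0], [1, 0, 0, -0.05, 0], [1, 0, 0, -0.06, 0], [1, 0, 0, 0, 0.1826], [1, 0, 0, 0, 0.1826], [1, 0, 0, 0, 0.1826], [1, 0, 0, 0, 0.1826], [1, 0, 0, 0, 0.1826], [1, 0, 0, 0, 0.1826], [1, 0, 0, 0, 0.1826], [1, -0.032, 0.05, -0.04, 0], [1, -0.032, 0.05, -0.04, 0], [1, -0.032, 0.05, -0.04, 0], [1, -0.032, 0.05, -0.04, 0], [1, 0, 0, 0, 0], [1, 0, 0, 0, 0]]}}

```text
clock: 27.1
eef_pos: [506.2, -115.5, 272.7]
eef_rot: [-3.141, 0.0, 0.266]
wrist_force: [-0.4, 0.1, -0.9]
finger_gap: 93.8
finger_force: 0.0
```

Run:
```python
from h import *
c,P=look(); cv2.imwrite('pics/w2.png',c['img'])
blobs(c,P,47,57,300)
```

```text
[ 506.2 -115.1  272.3] [-3.141e+00  1.000e-03  2.670e-01]
px [   0    0   82  120 7938] ctr [568.3 173.7] size [ 97.5 140.1] ang 88.8 z 60.5 hsv [ 82  17 172]
px [ 374  178   38   92 2139] ctr [ 474.2 -310.6] size [125.6  42.4] ang 15.2 z 54.7 hsv [ 84  16 178]
px [431 241  51  26 659] ctr [ 445.6 -423.3] size [63.9 40.2] ang 72.8 z 54.8 hsv [ 28 247 244]
px [ 58   1  25 119 526] ctr [567.3 126.6] size [  3.5 140.1] ang 88.3 z 52.0 hsv [ 85  11 127]
px [ 13  23  15  52 355] ctr [569.5 189.8] size [ 8.8 60.5] ang 88.8 z 53.0 hsv [77  8 88]
px [ 43  30  16  53 392] ctr [568.2 148.9] size [ 9.6 60.7] ang 88.2 z 53.0 hsv [85  8 82]
px [ 373  178   39   92 2300] ctr [ 474.2 -310.6] size [125.6  42.4] ang 15.2 z 54.6 hsv [ 84  15 170]
px [430 241  52  26 694] ctr [ 445.6 -423.3] size [63.9 40.2] ang 72.8 z 54.7 hsv [ 28 248 240]
```

View pics/w2.png

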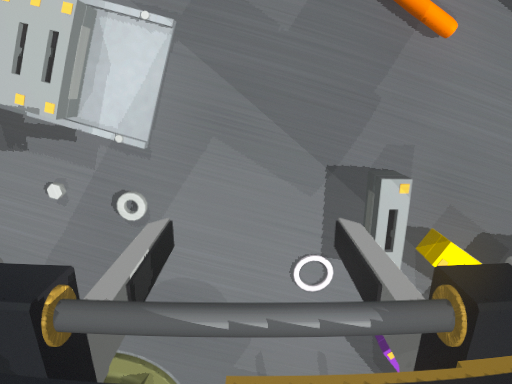

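The three modules lie flush (left, cols 0–80), and B at (390,222) has not moved. Next I pick B.

Call:
{"api": "arm_command", "payload": {"plan": [[1, -0.0223, 0.045, 0.035, 0], [1, -0.0223, 0.045, 0.035, 0], [1, -0.0223, 0.045, 0.035, 0], [1, -0.0223, 0.045, 0.035, 0], [1, 0, 0, 0.035, 0], [1, 0, 0, 0.035, 0], [0.5, 0, 0, 0.03, 0], [0.2, 0, 0, 0.015, 0], [-0.2, 0, 0, 0, 0], [-0.5, 0, 0, 0, 0], [-0.5, 0, 0, 0, 0], [-0.5, 0, 0, 0, 0], [-0.5, 0, 0, 0, 0]]}}

```text
clock: 28.78
eef_pos: [467.6, -313.2, 18.8]
eef_rot: [-3.142, -0.0, 0.266]
wrist_force: [-1.6, 4.7, 6.7]
finger_gap: 39.6
finger_force: 40.0
```

Call:
{"api": "arm_command", "payload": {"plan": [[-0.5, 0, 0, -0.02, 0], [-0.5, 0, 0, -0.03, 0.1435], [-0.5, 0, 0, -0.03, 0.1435], [-0.5, 0.0113, -0.0495, 0, 0], [-0.5, 0.0113, -0.0495, 0, 0], [-0.5, 0.0113, -0.0495, 0, 0], [-0.5, 0.0113, -0.0495, 0, 0], [-0.5, 0.0113, -0.0495, 0, 0], [-0.5, 0.0113, -0.0495, 0, 0], [-0.5, 0.0113, -0.0495, 0, 0], [-0.5, 0.0113, -0.0495, 0, 0], [-0.5, 0, 0, 0.02, 0], [-0.5, 0, 0, 0.02, 0], [-0.5, 0, 0, 0, 0]]}}

```text
clock: 30.52
eef_pos: [565.1, 80.5, 56.4]
eef_rot: [3.141, 0.004, -0.021]
wrist_force: [0.0, 0.1, -5.8]
finger_gap: 39.8
finger_force: 40.0
```

Call:
{"api": "arm_command", "payload": {"plan": [[-0.5, 0, 0, 0.018, 0], [-0.5, 0, 0, 0.009, 0], [-0.5, 0, 0, 0.0045, 0], [-0.5, 0, 0, 0, 0], [0.12, 0, 0, 0, 0], [0.12, 0, 0, 0, 0], [0.12, 0, 0, 0, 0], [0.12, 0, 0, -0.04, 0], [0.12, 0, 0, -0.06, 0], [1, 0, 0.035, 0, 0], [1, 0, 0.035, 0, 0], [1, 0, 0, 0, -0.177], [1, 0, 0, 0, -0.177], [1, 0, 0, 0, -0.177], [1, 0, 0, 0, -0.177], [1, 0, 0, 0, -0.177], [1, 0, 0, 0, -0.177], [1, 0, 0, 0, -0.177], [1, 0, 0, 0, -0.177], [1, 0, 0, 0, -0.155]]}}

```text
clock: 33.02
eef_pos: [564.9, 10.6, 126.8]
eef_rot: [3.141, -0.0, 1.555]
wrist_force: [-0.2, -0.2, 0.5]
finger_gap: 93.8
finger_force: 0.0
```

Call:
{"api": "arm_command", "payload": {"plan": [[1, 0, 0, 0.03, 0], [1, 0, 0, 0.03, 0], [1, 0, 0, 0.025, 0], [1, 0, 0, 0.018, 0], [1, 0.02, 0.001, 0, 0], [1, 0.015, 0, 0, 0], [1, 0.008, 0, 0, 0], [1, 0.008, 0, 0, 0], [1, 0.006, 0, 0, 0], [1, 0.004, 0, 0, 0], [1, 0.003, 0, 0, 0], [1, 0.002, 0, 0, 0], [1, 0.0015, 0, 0, 0]]}}

```text
clock: 34.65
eef_pos: [567.9, 77.9, 24.7]
eef_rot: [3.14, 0.001, 1.55]
wrist_force: [-0.9, -11.5, 5.6]
finger_gap: 94.3
finger_force: 6.1
```

Call:
{"api": "arm_command", "payload": {"plan": [[1, 0.0015, 0, 0, 0], [1, 0.0015, 0, 0, 0], [1, 0.0015, 0, 0, 0], [1, 0, 0, 0, 0]]}}

```text
clock: 35.15
eef_pos: [567.9, 78.1, 24.8]
eef_rot: [3.14, 0.007, 1.549]
wrist_force: [-4.4, -39.1, 8.3]
finger_gap: 94.2
finger_force: 19.5
```

Call:
{"api": "arm_command", "payload": {"plan": [[1, -0.01, 0, 0, 0], [1, -0.03, 0, 0, 0], [1, 0, 0, -0.05, 0], [1, 0, 0, -0.06, 0], [1, 0, 0, -0.06, 0], [1, 0.02, 0, -0.06, 0], [1, 0.02, 0, -0.05, 0], [1, 0, 0, 0, 0], [1, 0, 0, 0, 0]]}}

```text
clock: 36.28
eef_pos: [567.0, 82.6, 302.2]
eef_rot: [-3.141, -0.0, 1.55]
wrist_force: [-0.8, -0.2, 0.2]
finger_gap: 94.0
finger_force: 0.0
```

Run:
```python
from h import *
c,P=look(); cv2.imwrite('pics/w3.png',c['img'])
blobs(c,P,3,9,200,(400,700,-50,300));blobs(c,P,84,95,50);blobs(c,P,130,170,50)
```

```text
[566.9  82.3 301.7] [-3.14  0.    1.55]
px [  183    16   139   141 15692] ctr [566.4 171. ] size [170.7 167.6] ang 88.4 z 60.6 hsv [ 83  18 175]
px [ 200  157  105   34 3471] ctr [564.4  51.1] size [ 50.3 151. ] ang 88.7 z 6.9 hsv [ 99  14 184]
```

View pics/w3.png

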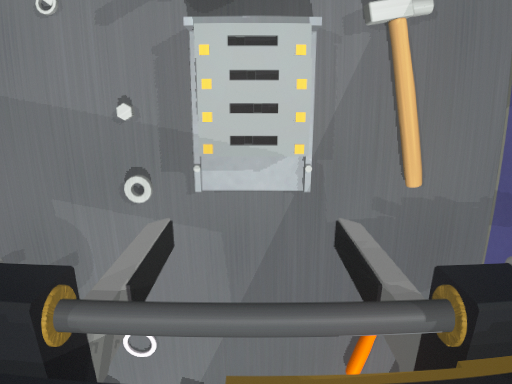

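The row is closed: four grooves at (252,41), (254,75), (254,108) and (254,141), stacked against the stop. Next, the probe.

Call:
{"api": "arm_command", "payload": {"plan": [[1, 0.044, -0.006, 0, 0], [1, 0.044, -0.006, 0, 0], [1, 0.044, -0.006, 0, 0], [1, 0.044, -0.006, 0, 0], [1, 0.044, -0.006, 0, 0], [1, 0, 0, 0, 0.115], [1, 0, 0, 0, 0], [1, 0, 0, 0, 0]]}}

```text
clock: 37.33
eef_pos: [542.1, 302.3, 302.3]
eef_rot: [-3.141, 0.001, 1.436]
wrist_force: [-0.2, 0.4, 0.8]
finger_gap: 94.2
finger_force: 0.0
```

Run:
```python
from h import *
c,P=look(); cv2.imwrite('pics/w4.png',c['img'])
blobs(c,P,84,92,50);blobs(c,P,130,170,50);blobs(c,P,91,97,20,(500,580,300,420))
# grooves, from the previous picture and pose
img=cv2.imread('pics/w3.png')
m=(img.max(2)<60).astype(np.uint8); m[:,:190]=0;m[:,310:]=0;m[170:]=0
n,l,s,ct=cv2.connectedComponentsWithStats(m)
d=dict(c); 
Rt=R.from_euler('xyz',[-3.1415,0,1.55]).as_matrix()
s0=manip.read_state(); Rn=R.from_euler('xyz',s0['eef_rot']).as_matrix()
d['R']=Rt@Rn.T@c['R']; d['eye']=Rt@Rn.T@(np.array(c['eye'])-s0['eef_pos'])+np.array([566.9,82.3,301.7])
for i in range(1,n):
    if s[i,4]>100:
        x,y,w,h=s[i,:4]; print(ct[i],np.round(plane(d,[[x,y+h/2-.5],[x+w-1,y+h/2-.5],ct[i]],59).round(1)[:,:2],1).tolist())
```

```text
[542.1 302.3 302.5] [-3.141  0.     1.436]
px [  216   182   125   121 11332] ctr [566.7 171.3] size [170.7 167.9] ang 88.6 z 60.6 hsv [ 84  17 169]
px [343  58  15  42  64] ctr [664.4 384.2] size [46.1 13.3] ang 88.6 z 87.6 hsv [ 27   8 134]
px [227  99  34  34 394] ctr [538. 359.] size [37.9 38.3] ang 82.2 z 88.7 hsv [ 98  13 164]
px [ 355   45   63   58 2790] ctr [683.2 383.8] size [51.8 51.7] ang 62.7 z 160.5 hsv [113   2 232]
px [231 108  22  23 456] ctr [538. 359.] size [20.3 20.1] ang 77.8 z 158.6 hsv [118  12  57]
px [231 102  27  28 236] ctr [538.3 359.3] size [29.7 29.7] ang 79.3 z 93.8 hsv [ 71   6 185]
[262.90178571  42.22321429] [[561.0, 225.8], [596.8, 225.2], [581.1, 223.4]]
[241.88513514 108.68918919] [[540.4, 146.0], [566.4, 145.4], [553.9, 145.5]]
[265.05696203 140.0443038 ] [[566.8, 106.3], [595.9, 105.7], [582.1, 105.9]]
```

View pics/w4.png

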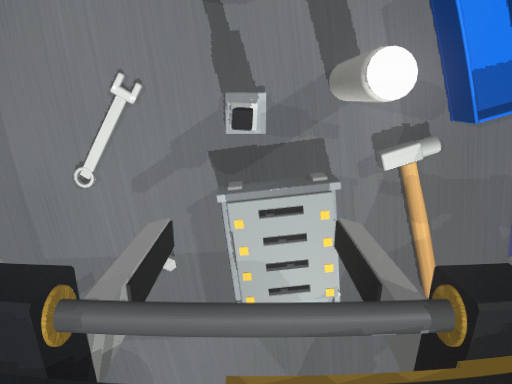

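The probe handle is centred at (242,119) in the stand, with the spray can at (390,73) well clear of the open fingers.

Call:
{"api": "arm_command", "payload": {"plan": [[1, 0, 0, 0, 0.066], [1, 0.0275, -0.0077, 0.01, 0], [1, 0.0275, -0.0077, 0.01, 0], [1, 0, 0, 0.045, 0], [1, 0, 0, 0.045, 0], [1, 0, 0, 0.045, 0], [0.5, 0, 0, 0.03, 0], [0, 0, 0, 0.009, 0], [-0.5, 0, 0, 0, 0], [-0.9, 0, 0, 0, 0], [-0.9, 0, 0, 0, 0], [-0.9, 0, 0, 0, 0], [-0.9, 0, 0, 0, 0], [-0.9, 0, 0, 0, 0]], "newtons": 55}}

```text
clock: 39.12
eef_pos: [538.0, 359.9, 108.9]
eef_rot: [3.141, -0.0, 1.369]
wrist_force: [0.1, -0.6, 0.9]
finger_gap: 19.7
finger_force: 55.0
```

Call:
{"api": "arm_command", "payload": {"plan": [[-0.9, 0, 0, -0.02, 0], [-0.9, 0, 0, -0.03, 0], [-0.9, 0, 0, -0.03, 0], [-0.9, 0, 0, -0.015, 0], [-0.9, 0, 0, 0, -0.181], [-0.9, -0.0444, 0.0036, 0, 0], [-0.9, -0.0444, 0.0036, 0, 0], [-0.9, -0.0444, 0.0036, 0, 0], [-0.9, 0, 0, 0.02, 0], [-0.9, 0, 0, 0, 0]]}}

```text
clock: 40.38
eef_pos: [545.4, 226.0, 182.9]
eef_rot: [-3.139, 0.001, 1.549]
wrist_force: [0.3, -0.2, -0.2]
finger_gap: 20.0
finger_force: 55.0
```

Run:
```python
from h import *
c,P=look(); s=cam('side'); sc=cam('scene')
w=c['img'][170:384,130:400]; 
a=cv2.resize(s['img'][80:200,200:330],None,fx=3,fy=3); b=cv2.resize(sc['img'][130:250,270:420],None,fx=2.66,fy=3)
cv2.imwrite('pics/p1.png',np.hstack([a,b]))
```

```text
[545.7 226.6 183.8] [-3.141  0.     1.55 ]
px [378   0  42  34 385] ctr [673.8 366.6] size [14.5 46.3] ang 57.9 z 58.2 hsv [ 31   9 186]
px [  189   147   178   121 12144] ctr [567.7 195.8] size [121.1 168.5] ang 88.9 z 60.6 hsv [ 86  17 195]
px [231 293  46  10 336] ctr [542.3  99.6] size [10.6 47.1] ang 86.0 z 60.5 hsv [ 85  10 176]
```

View pics/p1.png

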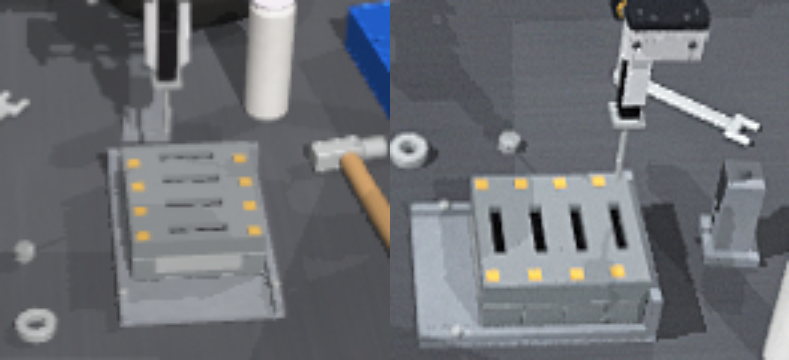

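The probe hangs upright from the gripper, above the groove nearest the stop, and the row is still closed. I locate the groove floors from the depth map.

Run:
```python
from h import *
c=cam('wrist'); P=cloud(c); I=c['img'].max(2)
m=((I<70)&(P[...,0]>530)&(P[...,0]<605)&(P[...,1]>80)&(P[...,1]<245)&(P[...,2]>40)&(P[...,2]<59.5)).astype(np.uint8)
n,l,s,_=cv2.connectedComponentsWithStats(m)
for i in range(1,n):
    if s[i,4]>60:
        v,u=np.where(l==i); q=plane(c,np.c_[u,v],60); r=cv2.minAreaRect(q[:,:2].astype(np.float32)); print(s[i],np.round(r[0],1),np.round(r[1],1),round(r[2],1),np.round(P[l==i][:,2].min(),1),np.round(P[l==i][:,1].mean(),1))
```

```text
[247 176   8   9  71] [543.3 227.6] [7.7 6.6] 88.8 51.2 225.9
[256 176  52   9 415] [572.6 227. ] [ 7.8 48.2] 88.8 41.2 225.3
[279 216  29   8 159] [583.8 187.2] [ 7.2 27.5] 88.6 45.3 184.9
```

Call:
{"api": "arm_command", "payload": {"plan": [[-0.9, 0, 0.001, 0.02, 0], [-0.9, 0, 0, 0.014, 0], [-0.9, 0, 0, 0.004, 0], [-0.9, 0, 0, 0, 0]]}}

```text
clock: 41.08
eef_pos: [547.0, 226.6, 146.1]
eef_rot: [3.142, -0.0, 1.55]
wrist_force: [-0.6, -0.5, -0.2]
finger_gap: 19.8
finger_force: 55.0
```

Call:
{"api": "arm_command", "payload": {"plan": [[-0.9, 0, 0, 0.001, 0], [-0.9, 0, 0, 0.001, 0]]}}

```text
clock: 41.32
eef_pos: [547.1, 226.5, 144.2]
eef_rot: [3.141, -0.0, 1.55]
wrist_force: [0.3, 0.0, -0.7]
finger_gap: 20.0
finger_force: 55.0
```

Call:
{"api": "arm_command", "payload": {"plan": [[-0.9, 0, 0, 0.0005, 0], [-0.9, 0, 0, 0.0005, 0]]}}

```text
clock: 41.58
eef_pos: [547.0, 226.5, 142.9]
eef_rot: [3.141, -0.0, 1.55]
wrist_force: [-0.1, 0.4, -0.6]
finger_gap: 19.9
finger_force: 55.0
```

Call:
{"api": "arm_command", "payload": {"plan": [[-0.9, 0, 0, 0.0005, 0], [-0.9, 0, 0, 0.0005, 0]]}}

```text
clock: 41.82
eef_pos: [547.1, 226.6, 142.5]
eef_rot: [3.141, -0.0, 1.55]
wrist_force: [-2.8, -1.0, 7.8]
finger_gap: 19.8
finger_force: 55.0
```

Call:
{"api": "arm_command", "payload": {"plan": [[-0.9, 0, 0, 0.0005, 0], [-0.9, 0, 0, 0, 0]]}}

```text
clock: 42.08
eef_pos: [547.1, 226.6, 142.4]
eef_rot: [3.141, -0.0, 1.55]
wrist_force: [-2.6, -0.4, 8.6]
finger_gap: 19.3
finger_force: 55.0
```

Call:
{"api": "arm_command", "payload": {"plan": [[-0.9, 0, 0.002, 0, 0], [-0.9, 0, 0.002, 0, 0]]}}

```text
clock: 42.32
eef_pos: [550.9, 226.5, 141.6]
eef_rot: [3.141, -0.0, 1.55]
wrist_force: [-0.0, 0.2, -1.1]
finger_gap: 19.7
finger_force: 55.0
```

Call:
{"api": "arm_command", "payload": {"plan": [[-0.9, 0, 0.002, 0, 0], [-0.9, 0, 0.002, 0, 0]]}}

```text
clock: 42.58
eef_pos: [555.0, 226.2, 141.1]
eef_rot: [-3.141, 0.0, 1.549]
wrist_force: [-0.9, -0.1, -0.6]
finger_gap: 19.9
finger_force: 55.0
```

Call:
{"api": "arm_command", "payload": {"plan": [[-0.9, 0, 0.002, 0, 0], [-0.9, 0, 0.002, 0, 0]]}}

```text
clock: 42.82
eef_pos: [557.9, 226.2, 140.9]
eef_rot: [-3.138, 0.0, 1.55]
wrist_force: [-8.4, 0.9, 1.5]
finger_gap: 19.4
finger_force: 55.0
```

Call:
{"api": "arm_command", "payload": {"plan": [[-0.9, 0, -0.0025, 0, 0], [-0.9, 0, 0, 0.003, 0], [-0.9, 0, 0, 0.003, 0], [-0.9, 0, 0, 0.002, 0], [-0.9, 0, 0, 0.001, 0]]}}

```text
clock: 43.45
eef_pos: [556.5, 226.4, 132.7]
eef_rot: [3.141, -0.0, 1.55]
wrist_force: [-2.3, -0.4, 6.5]
finger_gap: 19.4
finger_force: 55.0
```

Call:
{"api": "arm_command", "payload": {"plan": [[-0.9, 0, 0, 0.001, 0], [-0.9, 0, 0, 0.001, 0], [-0.9, 0, 0, 0, 0]]}}

```text
clock: 43.82
eef_pos: [556.7, 226.5, 132.2]
eef_rot: [3.14, -0.001, 1.55]
wrist_force: [-7.4, -1.4, 16.4]
finger_gap: 19.6
finger_force: 55.0
```

Call:
{"api": "arm_command", "payload": {"plan": [[-0.9, 0, 0, -0.015, 0], [-0.9, 0, 0, -0.02, 0], [-0.9, -0.02, -0.005, 0, 0], [-0.9, -0.02, -0.005, 0, 0], [-0.9, 0, 0, 0, 0], [-0.9, 0, 0, 0.015, 0], [-0.9, 0, 0, 0.006, 0], [-0.9, 0, 0, 0.0015, 0], [-0.9, 0, 0, 0.001, 0], [-0.9, 0, 0, 0, 0]]}}

```text
clock: 45.08
eef_pos: [545.3, 186.9, 142.5]
eef_rot: [-3.141, 0.0, 1.55]
wrist_force: [-4.7, -1.4, 12.4]
finger_gap: 20.0
finger_force: 55.0
```

Call:
{"api": "arm_command", "payload": {"plan": [[-0.9, 0, 0.002, -0.0003, 0], [-0.9, 0, 0.002, 0, 0]]}}

```text
clock: 45.32
eef_pos: [549.2, 187.0, 142.5]
eef_rot: [-3.141, -0.0, 1.55]
wrist_force: [-7.5, 0.2, 9.9]
finger_gap: 20.1
finger_force: 55.0
```

Call:
{"api": "arm_command", "payload": {"plan": [[-0.9, 0, 0.002, 0, 0], [-0.9, 0, 0.002, 0, 0]]}}

```text
clock: 45.58
eef_pos: [553.3, 187.0, 142.5]
eef_rot: [-3.141, -0.0, 1.55]
wrist_force: [-5.1, 0.0, 9.9]
finger_gap: 19.9
finger_force: 55.0
```

Call:
{"api": "arm_command", "payload": {"plan": [[-0.9, 0, 0.002, 0, 0], [-0.9, 0, 0.002, 0, 0]]}}

```text
clock: 45.82
eef_pos: [557.2, 186.9, 142.5]
eef_rot: [-3.141, -0.0, 1.55]
wrist_force: [-7.8, 0.5, 10.4]
finger_gap: 19.5
finger_force: 55.0
```

Call:
{"api": "arm_command", "payload": {"plan": [[-0.9, 0, 0.002, -0.0004, 0], [-0.9, 0, 0.002, 0, 0]]}}

```text
clock: 46.08
eef_pos: [561.2, 186.7, 142.5]
eef_rot: [-3.14, -0.0, 1.55]
wrist_force: [-3.5, -0.4, 4.6]
finger_gap: 19.8
finger_force: 55.0
```

Call:
{"api": "arm_command", "payload": {"plan": [[-0.9, 0, 0.002, 0, 0], [-0.9, 0, 0.002, 0, 0]]}}

```text
clock: 46.32
eef_pos: [565.7, 186.2, 142.1]
eef_rot: [-3.141, 0.0, 1.55]
wrist_force: [0.6, -0.1, -0.6]
finger_gap: 19.8
finger_force: 55.0
```

Call:
{"api": "arm_command", "payload": {"plan": [[-0.9, 0, 0.002, 0, 0], [-0.9, 0, 0.002, 0, 0]]}}

```text
clock: 46.58
eef_pos: [569.7, 186.0, 142.4]
eef_rot: [-3.141, 0.0, 1.55]
wrist_force: [0.2, 0.1, 0.9]
finger_gap: 19.8
finger_force: 55.0
```

Call:
{"api": "arm_command", "payload": {"plan": [[-0.9, 0, -0.0035, 0, 0], [-0.9, 0, 0, 0.002, 0], [-0.9, 0, 0, 0, 0]]}}

```text
clock: 46.95
eef_pos: [565.9, 186.1, 140.4]
eef_rot: [-3.141, 0.0, 1.55]
wrist_force: [-0.6, 0.7, -1.5]
finger_gap: 19.8
finger_force: 55.0
```

In the hole; press.

Call:
{"api": "arm_command", "payload": {"plan": [[-0.9, 0, 0, 0.003, 0], [-0.9, 0, 0, 0.003, 0], [-0.9, 0, 0, 0.002, 0], [-0.9, 0, 0, 0.0015, 0], [-0.9, 0, 0, 0, 0]]}}

```text
clock: 47.58
eef_pos: [566.4, 186.2, 132.3]
eef_rot: [3.14, -0.0, 1.55]
wrist_force: [-2.6, -1.2, 11.6]
finger_gap: 19.5
finger_force: 55.0
```

Call:
{"api": "arm_command", "payload": {"plan": [[-0.9, 0, 0, 0.0005, 0], [-0.9, 0, 0, 0.0005, 0], [-0.9, 0, 0, 0, 0]]}}

```text
clock: 47.95
eef_pos: [566.6, 186.2, 132.1]
eef_rot: [3.139, -0.001, 1.55]
wrist_force: [-5.6, -1.4, 19.5]
finger_gap: 19.8
finger_force: 55.0
```

Call:
{"api": "arm_command", "payload": {"plan": [[-0.9, 0, 0, -0.015, 0], [-0.9, 0, 0, -0.02, 0], [-0.9, -0.02, -0.0105, 0, 0], [-0.9, -0.02, -0.0105, 0, 0], [-0.9, 0, 0, 0, 0], [-0.9, 0, 0, 0.0145, 0], [-0.9, 0, 0, 0.006, 0], [-0.9, 0, 0, 0.0015, 0], [-0.9, 0, 0, 0.001, 0], [-0.9, 0, 0, 0, 0]]}}

```text
clock: 49.2
eef_pos: [544.0, 147.0, 142.4]
eef_rot: [-3.141, -0.0, 1.55]
wrist_force: [-4.6, -0.8, 9.8]
finger_gap: 19.7
finger_force: 55.0
```

Call:
{"api": "arm_command", "payload": {"plan": [[-0.9, 0, 0.002, 0, 0], [-0.9, 0, 0.002, 0, 0]]}}

```text
clock: 49.45
eef_pos: [548.1, 147.0, 142.5]
eef_rot: [-3.141, -0.0, 1.55]
wrist_force: [-6.4, 0.4, 10.2]
finger_gap: 19.9
finger_force: 55.0
```

Call:
{"api": "arm_command", "payload": {"plan": [[-0.9, 0, 0.002, 0, 0], [-0.9, 0, 0.002, 0, 0]]}}

```text
clock: 49.7
eef_pos: [552.1, 146.9, 142.5]
eef_rot: [-3.141, -0.0, 1.55]
wrist_force: [-5.5, 0.2, 10.1]
finger_gap: 19.8
finger_force: 55.0
```

Call:
{"api": "arm_command", "payload": {"plan": [[-0.9, 0, 0.002, 0, 0], [-0.9, 0, 0.002, 0, 0]]}}

```text
clock: 49.95
eef_pos: [556.1, 146.9, 142.5]
eef_rot: [-3.141, -0.0, 1.55]
wrist_force: [-5.5, -0.3, 10.0]
finger_gap: 19.8
finger_force: 55.0
```

Call:
{"api": "arm_command", "payload": {"plan": [[-0.9, 0, 0.002, 0, 0], [-0.9, 0, 0.002, 0, 0]]}}

```text
clock: 50.2
eef_pos: [560.1, 146.8, 142.5]
eef_rot: [-3.141, -0.0, 1.55]
wrist_force: [-6.5, 0.4, 11.2]
finger_gap: 19.6
finger_force: 55.0
```

Call:
{"api": "arm_command", "payload": {"plan": [[-0.9, 0, 0.002, 0, 0], [-0.9, 0, 0.002, 0, 0]]}}

```text
clock: 50.45
eef_pos: [564.0, 146.7, 142.5]
eef_rot: [-3.141, -0.0, 1.55]
wrist_force: [-5.6, -0.4, 10.2]
finger_gap: 19.7
finger_force: 55.0
```

Call:
{"api": "arm_command", "payload": {"plan": [[-0.9, 0, 0.002, 0, 0], [-0.9, 0, 0.002, 0, 0]]}}

```text
clock: 50.7
eef_pos: [567.9, 146.6, 142.4]
eef_rot: [-3.14, -0.0, 1.55]
wrist_force: [-5.5, 0.9, 8.2]
finger_gap: 20.1
finger_force: 55.0
```

Call:
{"api": "arm_command", "payload": {"plan": [[-0.9, 0, 0.002, 0, 0], [-0.9, 0, 0.002, 0, 0]]}}

```text
clock: 50.95
eef_pos: [572.3, 146.2, 141.6]
eef_rot: [-3.141, 0.0, 1.55]
wrist_force: [0.2, -0.6, -1.3]
finger_gap: 19.5
finger_force: 55.0
```

Call:
{"api": "arm_command", "payload": {"plan": [[-0.9, 0, 0.002, 0, 0], [-0.9, 0, 0.002, 0, 0]]}}

```text
clock: 51.2
eef_pos: [576.3, 145.9, 141.8]
eef_rot: [-3.141, 0.0, 1.55]
wrist_force: [-1.5, 0.3, -1.4]
finger_gap: 19.7
finger_force: 55.0
```

Call:
{"api": "arm_command", "payload": {"plan": [[-0.9, 0, -0.0035, 0, 0], [-0.9, 0, 0, 0.002, 0], [-0.9, 0, 0, 0.0015, 0], [-0.9, 0, 0, 0, 0]]}}

```text
clock: 51.7
eef_pos: [572.7, 145.9, 138.4]
eef_rot: [-3.141, 0.0, 1.55]
wrist_force: [-0.9, 0.8, -0.7]
finger_gap: 19.8
finger_force: 55.0
```

Call:
{"api": "arm_command", "payload": {"plan": [[-0.9, 0, 0, 0.003, 0], [-0.9, 0, 0, 0.002, 0], [-0.9, 0, 0, 0.0015, 0], [-0.9, 0, 0, 0.001, 0], [-0.9, 0, 0, 0.0005, 0], [-0.9, 0, 0, 0, 0]]}}

```text
clock: 52.45
eef_pos: [573.2, 146.0, 132.2]
eef_rot: [3.14, -0.0, 1.55]
wrist_force: [-4.9, 0.0, 16.7]
finger_gap: 19.5
finger_force: 55.0
```

Call:
{"api": "arm_command", "payload": {"plan": [[-0.9, 0, 0, -0.015, 0], [-0.9, 0, 0, -0.02, 0], [-0.9, -0.0198, -0.014, 0, 0], [-0.9, -0.0197, -0.0145, 0, 0], [-0.9, 0, 0, 0, 0], [-0.9, 0, 0, 0.0145, 0], [-0.9, 0, 0, 0.006, 0], [-0.9, 0, 0, 0.0015, 0], [-0.9, 0, 0, 0.001, 0], [-0.9, 0, 0, 0, 0]]}}

```text
clock: 53.7
eef_pos: [543.5, 107.2, 142.8]
eef_rot: [3.141, -0.0, 1.55]
wrist_force: [-3.2, 0.5, 2.4]
finger_gap: 19.9
finger_force: 55.0
```

Call:
{"api": "arm_command", "payload": {"plan": [[-0.9, 0, 0.002, 0, 0], [-0.9, 0, 0.002, 0, 0]]}}

```text
clock: 53.95
eef_pos: [547.5, 107.0, 142.7]
eef_rot: [3.142, -0.0, 1.55]
wrist_force: [-3.5, 0.6, 4.6]
finger_gap: 19.6
finger_force: 55.0
```

Call:
{"api": "arm_command", "payload": {"plan": [[-0.9, 0, 0.002, 0, 0], [-0.9, 0, 0.002, 0, 0]]}}

```text
clock: 54.2
eef_pos: [551.5, 106.8, 142.7]
eef_rot: [-3.141, 0.0, 1.55]
wrist_force: [-4.9, 0.1, 6.3]
finger_gap: 20.1
finger_force: 55.0
```

Call:
{"api": "arm_command", "payload": {"plan": [[-0.9, 0, 0.002, 0, 0], [-0.9, 0, 0.002, 0, 0]]}}

```text
clock: 54.45
eef_pos: [555.5, 106.8, 142.5]
eef_rot: [-3.142, 0.0, 1.55]
wrist_force: [-2.2, -0.1, 1.9]
finger_gap: 19.8
finger_force: 55.0
```

Call:
{"api": "arm_command", "payload": {"plan": [[-0.9, 0, 0.002, 0, 0], [-0.9, 0, 0.002, 0, 0]]}}

```text
clock: 54.7
eef_pos: [559.7, 106.7, 142.3]
eef_rot: [3.141, 0.0, 1.55]
wrist_force: [-0.4, 0.1, 0.1]
finger_gap: 19.8
finger_force: 55.0
```

Call:
{"api": "arm_command", "payload": {"plan": [[-0.9, 0, 0.002, 0, 0], [-0.9, 0, 0.002, 0, 0]]}}

```text
clock: 54.95
eef_pos: [563.5, 106.6, 142.4]
eef_rot: [-3.141, -0.0, 1.55]
wrist_force: [0.6, -0.6, 0.3]
finger_gap: 20.0
finger_force: 55.0
```

Call:
{"api": "arm_command", "payload": {"plan": [[-0.9, 0, -0.003, 0, 0], [-0.9, 0, 0, 0.0015, 0], [-0.9, 0, 0, 0, 0]]}}

```text
clock: 55.32
eef_pos: [560.2, 106.7, 140.9]
eef_rot: [-3.141, 0.0, 1.55]
wrist_force: [0.5, -0.2, -1.3]
finger_gap: 20.1
finger_force: 55.0
```

Call:
{"api": "arm_command", "payload": {"plan": [[-0.9, 0, 0, 0.0025, 0], [-0.9, 0, 0, 0.003, 0], [-0.9, 0, 0, 0.002, 0], [-0.9, 0, 0, 0.0015, 0], [-0.9, 0, 0, 0.0015, 0], [-0.9, 0, 0, 0.0005, 0], [-0.9, 0, 0, 0, 0]]}}

```text
clock: 56.2
eef_pos: [560.9, 106.8, 132.0]
eef_rot: [3.139, -0.0, 1.55]
wrist_force: [-5.6, -0.2, 20.3]
finger_gap: 19.8
finger_force: 55.0
```

All four pins are down: the tip bottomed about 10 mm below the groove floor each time. I take the probe back above the stand and look.

Call:
{"api": "arm_command", "payload": {"plan": [[-0.9, 0, 0, -0.015, 0], [-0.9, 0, 0, -0.03, 0], [-0.9, 0, 0, -0.03, 0], [-0.9, 0.0421, -0.0046, 0, 0], [-0.9, 0.0421, -0.0046, 0, 0], [-0.9, 0.0421, -0.0046, 0, 0], [-0.9, 0.0421, -0.0046, 0, 0], [-0.9, 0.0421, -0.0046, 0, 0], [-0.9, 0.0421, -0.0046, 0, 0], [-0.9, 0, 0, 0, 0.18], [-0.9, 0, 0, 0, 0], [-0.9, 0, 0, 0, 0]]}}

```text
clock: 57.7
eef_pos: [538.3, 359.4, 205.1]
eef_rot: [-3.141, 0.0, 1.373]
wrist_force: [-1.0, 0.5, -0.5]
finger_gap: 19.9
finger_force: 55.0
```

Run:
```python
from h import *
c,P=look(); s=cam('side'); sc=cam('scene')
a=cv2.resize(s['img'][60:190,200:320],None,fx=3.2,fy=3.2); b=cv2.resize(sc['img'][110:240,300:430],(416,416))
cv2.imwrite('pics/p2.png',np.hstack([a,b])[:,:800])
for k in (s,sc):
    Q=cloud(k); m=(Q[...,2]>105)&(Q[...,2]<155)&(abs(Q[...,0]-538)<25)&(abs(Q[...,1]-359)<25)
    print([(zz,np.round(np.median(Q[m&(abs(Q[...,2]-zz)<6)],0),1).tolist()) for zz in (115,125,135,145)])
```

```text
[538.3 359.3 205.1] [-3.142  0.     1.372]
px [365  95  33  54 284] ctr [669.  390.1] size [52.3 21.8] ang 69.3 z 59.2 hsv [ 30   9 152]
px [305 245  70  23 965] ctr [613.9 246.7] size [18.9 77. ] ang 87.6 z 51.7 hsv [ 93  12 162]
px [242 293  35  10 247] ctr [517.  219.7] size [12.3 38. ] ang 85.0 z 60.8 hsv [ 67  43 218]
px [ 253  337   36   39 1159] ctr [515.2 136.6] size [63.6 37. ] ang 86.4 z 60.8 hsv [ 76  20 210]
[(115, [537.3, 356.4, 116.1]), (125, [537.5, 356.8, 126.2]), (135, [540.5, 359.9, 132.9]), (145, [539.0, 356.1, 143.7])]
[(115, [539.6, 357.3, 119.2]), (125, [539.6, 357.3, 125.2]), (135, [539.7, 357.2, 134.3]), (145, [540.7, 357.4, 145.1])]
```

View pics/p2.png

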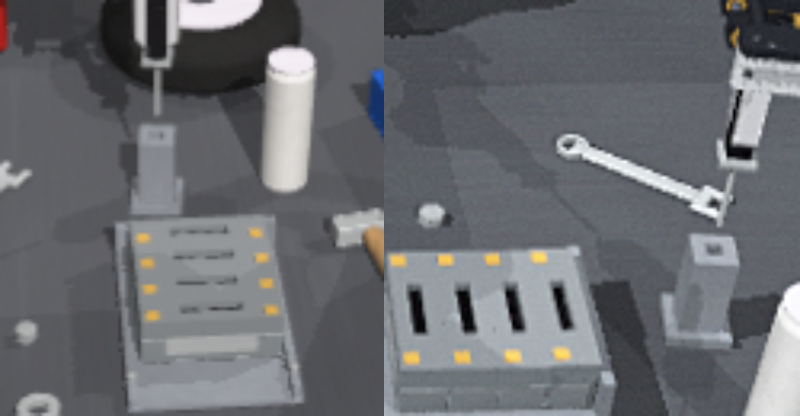

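The rod is vertical, directly above the stand's hole, and the row is closed. Lowering the probe.

Call:
{"api": "arm_command", "payload": {"plan": [[-0.9, 0, 0, 0.02, 0], [-0.9, 0, 0, 0.015, 0], [-0.9, 0, 0, 0.01, 0], [-0.9, 0, 0, 0, 0]]}}

```text
clock: 58.35
eef_pos: [538.0, 359.6, 159.4]
eef_rot: [-3.141, 0.001, 1.37]
wrist_force: [-0.3, -0.4, -0.5]
finger_gap: 19.7
finger_force: 55.0
```

Call:
{"api": "arm_command", "payload": {"plan": [[-0.9, 0, 0, 0.02, 0], [-0.9, 0, 0, 0.02, 0], [-0.9, 0, 0, 0.007, 0], [-0.9, 0, 0, 0.002, 0], [-0.9, 0, 0, 0, 0]]}}

```text
clock: 58.98
eef_pos: [538.4, 360.0, 111.9]
eef_rot: [3.141, -0.001, 1.37]
wrist_force: [-0.7, -1.0, -1.2]
finger_gap: 19.5
finger_force: 55.0
```

Call:
{"api": "arm_command", "payload": {"plan": [[-0.9, 0, 0, 0.0015, 0], [-0.9, 0, 0, 0.001, 0], [-0.9, 0, 0, 0, 0], [0.2, 0, 0, 0, 0], [0.5, 0, 0, 0, 0], [0.5, 0, 0, 0, 0], [0.5, 0, 0, 0, 0], [0.5, 0, 0, -0.03, 0], [0.5, 0, 0, -0.05, 0], [1, 0, 0, -0.06, 0], [1, 0, 0, -0.05, 0], [1, -0.03, 0, 0, 0], [1, -0.05, 0, 0, 0], [1, -0.05, 0, 0, 0], [1, -0.02, 0, 0, 0], [1, 0, 0, 0, 0], [1, 0, 0, 0, 0]]}}

```text
clock: 61.1
eef_pos: [508.4, 213.9, 298.4]
eef_rot: [-3.141, -0.0, 1.37]
wrist_force: [0.1, -0.1, -0.9]
finger_gap: 94.3
finger_force: 0.0
```

Run:
```python
from h import *
c,P=look(); blobs(c,P,91,97,20,(500,580,300,420)); blobs(c,P,130,170,50); blobs(c,P,57,66,500); cv2.imwrite('pics/w5.png',c['img'])
s=manip.read_state(); print(s['wrist_force'],s['finger_force'])
```

```text
[508.3 214.  298.3] [-3.141  0.     1.371]
px [  229   106   136   144 13066] ctr [567.4 171.6] size [170.3 168.3] ang 89.0 z 60.7 hsv [ 84  17 172]
px [240  16  28  29 283] ctr [538.2 359.1] size [29.7 29.4] ang 78.4 z 93.8 hsv [ 69   6 205]
px [243   5  23  29 623] ctr [538.4 358.8] size [20.2 20.2] ang 78.9 z 158.4 hsv [111  11  53]
px [  241   116   124   134 10852] ctr [568.3 166.6] size [160.4 141.6] ang 89.1 z 60.9 hsv [ 82  19 186]
[-0.31483431 -0.07924662  0.72618355] 0.0
```

View pics/w5.png

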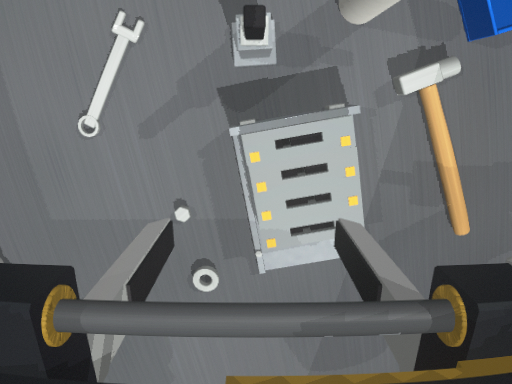

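The probe is seated upright at (253,25), with its flange at 93.8 mm against 93 expected. The row measures 160.4 mm, so it is still closed, and nothing is touching the robot. Handing in.

```bash
python3 -c "
from cell import ticket; print(ticket.sign_off())"
```

```text
the job is handed in; nothing more can be done
None
```

I handed the job in at about 61 s: four modules closed against the stop, all four reset pins pressed fully down and the probe back upright in its stand; the sign-off returned no verdict.

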